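Set up the bakery's weighing corner

ROBOT

A 6-joint arm with a two-finger parallel gripper is mounted at the origin on the work surface. World frame = base frame: x ahead of the robot, y to its left, z up, the work surface at z = 0. Lengths are in m, angles in rad, forces in N, time in s.
With the tool pointing down it reaches from about 0.35 to 0.975 m from the base axis. Payload 4.9 kg.
Tool frame: the origin (TCP) lies at the very end of the fingers, on their centre line; the grasp point (between the pads) lies 19 mm behind it (ctrl.grasp_offset is the distance from the TCP to the grasp point, in m); z points along the fingers, y is the line along which they close (so a half turn about z gives the same grasp; the last joint's range is limited). The gripper opens to 85 mm and grips with 20 to 120 N. Pads are 22 mm wide; open, the fingers measure 114 mm over their backs; the gripper's body (76 mm by 85 mm) begins 54 mm behind the grasp point. The pads swing forward as they close: fully open they stand 13 mm farther back than shut.
Start: joints at [-1.322, 0.053, 1.613, -0, 1.476, -0.119], TCP at [0.225, -0.583, 0.231] pointing down, gripper open.
Joint ranges: [-3.01, 3.01], [-1.01, 2.22], [0.06, 2.58], [-1.02, 4.17], [0.09, 2.62], [-3.14, 3.14]. Speed limits (rad/s): [2.57, 2.57, 3.14, 3.14, 3.14, 3.14].

INTERFACE

Orientations are given as a rotation vector (axis times angle).
In Python, from station import ctrl, optics gives the robot as it stands.
- The arm moves only by the shell command python3 -m handwheel 'ROWS' [OPENING] [FORCE]. ROWS is JSON, a list of rows, each an object of numbers: "tx", "ty", "tz": the shift along the tool's x, y, z in mm; "roll": the turn about the tool's z in rad. A call has 1 to 12 rows; each row shifts and turns the commanded pose from where the row before left it, along the tool's axes as they then stand; what a row does not reach is not made up. A row lasts 1/12 s, in which the tool goes at most 41.7 mm and 7.16 degrees, less where a joint would pass 70% of its speed; a pose out of reach is approached as far as the arm can. A call with a gripper value outside its range is refused whole. OPENING is the finger opening in mm, from 0 to 85.4, set as the call begins (- or left out, the last holds). The fingers move at their own pace and stop on an object; FORCE is the grip in N (left out, the last holds). Time passes only in rows, so rows that do not move let the fingers close. It gives the time, the measured TCP pose, the force, the opening and the grip force at its end, in the units of the state.
- ctrl.get_obs(): the state, without advancing time (a new reading comes with each control period).
- optics.get_image(name): name is "scene" or "top"; returns (picture, depth): 420x560x3 uint8, red, green, blue; 420x560 float32, m along the optical axis (not along the pixel's ray), 0 where there is no reading.
- optics.camera_params(name): a dict with "mtx" (3x3 intrinsics, pixels), "extrinsics" (4x4, takes a point from camera to world coordinates). Camera axes: x right, y down, z forward; pixel columns grow to the right and rows downward; lengths in m; the calibration is good to about 2 mm. A picture is of the moment at which its call begins. camera_params takes no time and is no camera call.
- ctrl.finish_job(): hands the job in; it is judged then, once.
The state is a dict: "t": time; "q": joint angles; "dq": joint speeds; "effort": joint torques, N m; "tool_pos": TCP position; "tool_rot": TCP orientation; "contact_force": force on the tool from outside, world axes, zero at the start; "wrist_torque": the same for the moment, N m; "opening": finger opening in m; "grip_force": force on a finger pad.
Only numpy, scipy, OpenCV 4.12 (cv2) and the standard library are available. Lean on these libraries where they do the work, as an engineer would, in place of code of your own. Each camera call takes 0.05 s, during which the arm holds its last target. There are 200 camera calls.

TASK

Set up the weighing corner for the next batch: stand the steel cup on the middle of the scale's plate, the amber jar on the wooden board midway between its two white canisters, the green shaker in the left compartment of the red tray (left as seen from the robot), and the blue tin in the right compartment with the yellow can stacked centrally on top of it. Everything must stand upright and flat where it belongs; set each thing down rather than dropping it, and leave the timer and the oil bottle alone.

Things in the scene. Friction and masses are not known exactly. Their poses are not given: they have to be found in the camera images.
- scale: Flat bench scale, fixed: white body 170 x 130 mm with a square dark steel weighing plate 120 x 120 mm, its top 34 mm above the bench, and a green display on the strip at the robot's side (its -x). Origin on the bench under the centre of the plate; z up. Turned up to 0.3 rad.
- board: Dark wooden board, fixed, 90 x 200 mm (x, y) and 12 mm thick, carrying two fixed white canisters with wooden lids, 52 mm across, tops 77 mm above the bench, centred at y = +74 and -74 mm; 96 mm of free board between them. Origin on the bench under the board's centre, midway between the canisters; z up. Turned up to 0.3 rad.
- tray: Red plastic tray, fixed, 120 x 200 mm (x, y) outside, rim 12 mm high, walls and floor 5 mm thick, with one 11 mm high, white-topped rib along its x through the middle that makes two compartments, each about 110 x 92 mm inside. Their centres are at y = +49 mm (left as seen from the robot) and y = -49 mm (right). Origin on the bench under the tray's centre; z up. Turned up to 0.3 rad.
- cup: Open steel measuring cup, 60 mm across its rim, tapering evenly to 48 mm at its foot, 65 mm high, 3 mm wall, open at the top, about 0.12 kg. Loose, upright. Origin at the centre of its underside, z up along its axis.
- tin: Blue round tin, the widest of the closed things: 60 mm in diameter, 48 mm high, flat top, about 0.25 kg. Loose, upright. Origin at the centre of its underside, z up along its axis.
- can: Yellow round can, 46 mm in diameter, 45 mm high, about 0.10 kg. Loose, upright. Origin at the centre of its underside, z up along its axis.
- jar: Amber glass jar with a black cap (from above mostly the black cap is seen), 50 mm in diameter, 66 mm high, about 0.18 kg. Loose, upright. Origin at the centre of its underside, z up along its axis.
- shaker: Green shaker with a domed aluminium top pierced with holes; 44 mm in diameter (straight sides up to 52 mm), 68 mm high, about 0.13 kg. Loose, upright. Origin at the centre of its underside, z up along its axis.
- timer: White kitchen timer, 60 x 70 x 60 mm with an orange dial on top (72 mm in all), standing loose beside the work; to be left alone. Origin at the centre of its underside.
- oil: Green oil bottle with a red cap and paper label, 50 mm in diameter, 100 mm high, standing loose beside the work; to be left alone. Origin at the centre of its underside.

How it is judged:
By the outcome, as a careful person would: the job done as asked, in the order asked, and still so for the second after the job is handed in, with the robot touching nothing.
It also fails if it takes over 136 s, if anything falls off the work surface, if the arm or the gripper's body presses on something with over 40 N, if the wrist force passes 120 N, or if a joint passes its speed limit or range.

## Working session

There is one attempt and no reset: what is moved stays moved. The work goes in short steps, Python scripts to look and compute and a shell command to move; the robot and the scene stay as the last step left them, time stands still between calls to the robot, and variables do not carry over. Pictures are saved under pics/ and viewed, at most 14 in all, crops included, and the job is handed in when it is done.

```bash
ls; mkdir -p pics; python3 - <<'E'
from station import ctrl, optics
import cv2,numpy as np
print(ctrl.get_obs(), ctrl.grasp_offset)
for n in("top","scene"):
    im,d=optics.get_image(n); cv2.imwrite(f"pics/{n}0.png",im[:,:,::-1]); np.savez(f"pics/{n}0.npz",im=im,d=d)
    p=optics.camera_params(n); print(np.round(p["mtx"],1),np.round(p["extrinsics"],3))
E
```

```text
pics
{'t': 0.0, 'q': array([-1.32199079e+00,  5.33995626e-02,  1.61429903e+00, -1.90755924e-05,
        1.47603342e+00, -1.18954485e-01]), 'dq': array([ 3.55139630e-04,  5.73375327e-04,  1.72725460e-05, -1.30883997e-03,
        8.98067003e-04,  1.06153145e-04]), 'effort': array([ 1.15906027e-03, -3.93683660e+01, -3.70172524e+01, -1.10023478e-05,
        7.07971340e-03, -2.17717411e-05]), 'tool_pos': array([ 0.22456818, -0.58258065,  0.23003356]), 'tool_rot': array([-3.08653241e+00, -5.74038894e-01,  2.47623626e-04]), 'contact_force': array([ 0.01533818, -0.56366752, -0.27887332]), 'wrist_torque': array([ 0.0151381 , -0.03641266, -0.01067605]), 'grip_force': 0.0, 'opening': 0.085744496406829} 0.0187
[[487.1   0.  274.4]
 [  0.  487.1 200.3]
 [  0.    0.    1. ]] [[ 1.10e-02 -9.85e-01  1.70e-01  3.51e-01]
 [-1.00e+00 -1.10e-02  1.00e-03 -6.00e-03]
 [ 1.00e-03 -1.70e-01 -9.85e-01  1.18e+00]
 [ 0.00e+00  0.00e+00  0.00e+00  1.00e+00]]
[[430.1   0.  272.5]
 [  0.  430.1 217.8]
 [  0.    0.    1. ]] [[-0.048  0.704 -0.709  1.288]
 [ 0.999  0.021 -0.047  0.032]
 [-0.018 -0.71  -0.704  0.764]
 [ 0.     0.     0.     1.   ]]
```

View pics/top0.png

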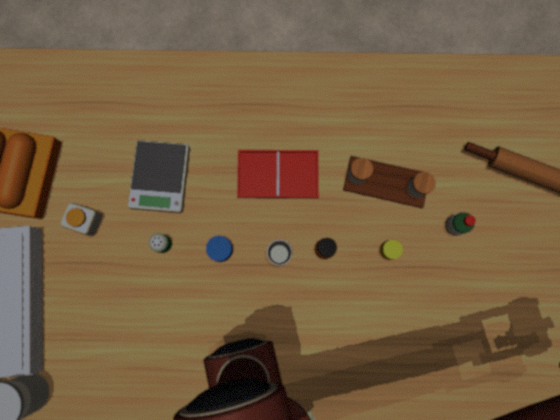

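View pics/scene0.png

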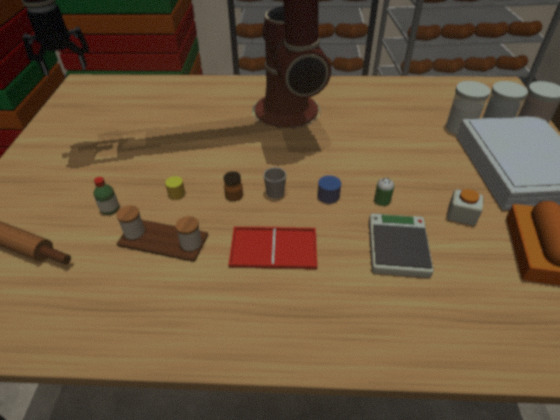

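The top view (image left = +y, up = +x) shows:
- Shaker (159,242), tin (219,249), cup (279,253), jar (326,248), can (392,250).
- Scale (159,176), tray (278,174), board (388,181).

The scene view agrees.

```bash
cat > h.py <<'E'
import numpy as np,cv2
from scipy.optimize import least_squares
from station import ctrl,optics
def cloud(n,im,d):
    p=optics.camera_params(n);K=p["mtx"];E=p["extrinsics"]
    v,u=np.mgrid[:420,:560]; P=np.stack([(u-K[0,2])/K[0,0]*d,(v-K[1,2])/K[1,1]*d,d],-1)
    return P@E[:3,:3].T+E[:3,3]
def plane(n,pix,z):  # pixels -> world at height z
    p=optics.camera_params(n);K=p["mtx"];E=p["extrinsics"]
    pix=np.atleast_2d(pix).astype(float)
    r=np.c_[(pix-K[:2,2])/K[0,0],np.ones(len(pix))]@E[:3,:3].T
    return E[:3,3]+r*((z-E[2,3])/r[:,2])[:,None]
def pix(n,X):
    p=optics.camera_params(n);K=p["mtx"];E=p["extrinsics"]
    c=(np.atleast_2d(X)-E[:3,3])@E[:3,:3]@K.T
    return c[:,:2]/c[:,2:]
def grab(n):
    im,d=optics.get_image(n); return im,cloud(n,im,d)
E
python3 - <<'E'
from h import *
def load(n):
    f=np.load(f"pics/{n}0.npz"); return f["im"],cloud(n,f["im"],f["d"])
T,S=load("top"),load("scene")
px=dict(shaker=((159,242),(385,192),.068,.022),tin=((219,249),(329,188),.048,.03),cup=((279,253),(275,182),.065,.03),jar=((326,248),(233,186),.066,.025),can=((392,250),(175,187),.045,.023),timer=((78,218),(466,206),.06,.035),oil=((462,223),(105,195),.1,.025))
for k,(a,b,h,r) in px.items():
    c0=plane("top",a,h)[0]
    out=[]
    for im,P in(T,S):
        m=(np.hypot(P[...,0]-c0[0],P[...,1]-c0[1])<r+.02)&(P[...,2]>.012)
        Q=P[m]; zt=np.percentile(Q[:,2],98)
        t=Q[Q[:,2]>h-.006]
        (cx,cy),rr=cv2.minEnclosingCircle(t[:,:2].astype(np.float32)) if len(t)>4 else ((0,0),0)
        # silhouette-side fit: points on the wall
        w=Q[(Q[:,2]<h-.008)]
        out.append((len(t),round(zt,4),round(cx,4),round(cy,4),round(rr,4),np.round(t[:,:2].mean(0),4) if len(t) else 0))
    print(k,np.round(c0,4),*out,sep="\n   ")
    print("   scene pix",np.round(plane("scene",b,h*.6)[0],3))
# fixed
hsv=cv2.cvtColor(T[0],cv2.COLOR_RGB2HSV)
def rect(n,m,z,name):
    m=cv2.morphologyEx(m.astype(np.uint8),cv2.MORPH_OPEN,np.ones((3,3)))
    c=max(cv2.findContours(m,cv2.RETR_EXTERNAL,cv2.CHAIN_APPROX_NONE)[0],key=cv2.contourArea)
    w=plane(n,c[:,0],z)[:,:2].astype(np.float32)*1000
    print(name,n,cv2.minAreaRect(w))
for n,(im,P) in(("top",T),("scene",S)):
    hsv=cv2.cvtColor(im,cv2.COLOR_RGB2HSV); X=P
    near=lambda x,y,r:(np.hypot(X[...,0]-x,X[...,1]-y)<r)
    tc=plane("top",(278,174),.012)[0]; sc=plane("top",(159,176),.034)[0]; bc=plane("top",(388,181),.012)[0]
    red=((hsv[...,0]<6)|(hsv[...,0]>174))&(hsv[...,1]>150)
    white=(hsv[...,1]<60)&(hsv[...,2]>120)
    rect(n,(red|(white&near(*tc[:2],.09)))&near(*tc[:2],.16),.012,"tray")
    rect(n,(X[...,2]>.02)&near(*sc[:2],.13),.03,"scalebody")
    rect(n,(hsv[...,2]<100)&(hsv[...,1]<90)&(X[...,2]>.02)&near(*sc[:2],.1),.034,"plate")
    rect(n,(X[...,2]>.006)&near(*bc[:2],.14),.012,"board?")
    c=X[(X[...,2]>.072)&near(*bc[:2],.13)]; 
    for s in(1,-1):
        q=c[(c[:,1]-bc[1])*s>0]; print(" canister",len(q),cv2.minEnclosingCircle(q[:,:2].astype(np.float32)),q[:,:2].mean(0))
E
```

```text
shaker
   [0.4424 0.2574 0.068 ]
   (157, np.float64(0.0697), 0.4431, 0.2625, 0.0196, array([0.4429, 0.2629]))
   (98, np.float64(0.0689), 0.4477, 0.2626, 0.017, array([0.4497, 0.2625]))
   scene pix [0.459 0.263 0.041]
tin
   [0.4294 0.1223 0.048 ]
   (524, np.float64(0.0525), 0.4316, 0.1241, 0.0299, array([0.4313, 0.1238]))
   (314, np.float64(0.0515), 0.4326, 0.1237, 0.0325, array([0.4362, 0.1236]))
   scene pix [0.433 0.125 0.029]
cup
   [ 0.4207 -0.0166  0.065 ]
   (119, np.float64(0.068), 0.4229, -0.017, 0.0298, array([ 0.4235, -0.0177]))
   (136, np.float64(0.0671), 0.4241, -0.0145, 0.0328, array([ 0.4237, -0.0176]))
   scene pix [ 0.425 -0.016  0.039]
jar
   [ 0.4333 -0.1237  0.066 ]
   (296, np.float64(0.0704), 0.4355, -0.1257, 0.0221, array([ 0.4355, -0.1258]))
   (184, np.float64(0.0687), 0.4381, -0.1257, 0.0239, array([ 0.4397, -0.1256]))
   scene pix [ 0.445 -0.124  0.04 ]
can
   [ 0.432  -0.2792  0.045 ]
   (308, np.float64(0.0491), 0.4342, -0.2808, 0.0228, array([ 0.4341, -0.2805]))
   (185, np.float64(0.0485), 0.4375, -0.2811, 0.0238, array([ 0.4389, -0.2804]))
   sce
[... 1108 characters left out ...]
876) [ 0.58645289 -0.35058526]
tray scene ((623.9134521484375, 39.37959671020508), (93.94890594482422, 119.46952056884766), 89.8204116821289)
scalebody scene ((614.1129760742188, 275.8520202636719), (129.15103149414062, 173.27218627929688), 85.89584350585938)
plate scene ((631.3225708007812, 275.94171142578125), (120.67243957519531, 122.21587371826172), 86.16609954833984)
board? scene ((581.6732177734375, -299.11126708984375), (254.85028076171875, 134.50503540039062), 77.4317626953125)
 canister 325 ((0.6204479932785034, -0.2067182958126068), 0.02686028555035591) [ 0.62277782 -0.20599998]
 canister 302 ((0.589317798614502, -0.3513161242008209), 0.027221286669373512) [ 0.59126554 -0.34989788]
```

```bash
python3 - <<'E'
from h import *
for n in("top","scene"):
    f=np.load(f"pics/{n}0.npz"); im=f["im"]; X=cloud(n,im,f["d"])
    hsv=cv2.cvtColor(im,cv2.COLOR_RGB2HSV)
    nr=(abs(X[...,0]-.62)<.1)&(abs(X[...,1]+.012)<.14)
    red=((((hsv[...,0]<6)|(hsv[...,0]>174))&(hsv[...,1]>150))&nr).astype(np.uint8)
    m=cv2.morphologyEx(cv2.morphologyEx(red,cv2.MORPH_CLOSE,np.ones((11,11))),cv2.MORPH_OPEN,np.ones((3,3)))
    c=max(cv2.findContours(m,cv2.RETR_EXTERNAL,cv2.CHAIN_APPROX_NONE)[0],key=cv2.contourArea)
    for z in(.012,.0):print(n,cv2.minAreaRect(plane(n,c[:,0],z)[:,:2].astype(np.float32)*1000))
    rib=(m>0)&(red==0)&(hsv[...,1]<110); v,u=np.nonzero(rib); w=plane(n,np.c_[u,v],.011); print("rib",len(w),w.mean(0), cv2.fitLine(w[:,:2].astype(np.float32),2,0,.01,.01).ravel())
E
python3 -m handwheel '[{"roll":-0.12},{"roll":-0.12},{"roll":-0.12},{"roll":-0.12},{"roll":-0.12},{"roll":-0.12},{"roll":-0.12},{"roll":-0.12},{"roll":-0.12},{"roll":-0.12},{}]' 85 30
cat >> h.py <<'E'
def go(x,y,z,th=0):
    """tool y at angle th from world x; prints tool-frame move mm, roll first"""
    from scipy.spatial.transform import Rotation as R
    o=ctrl.get_obs(); p=o["tool_pos"]; M=R.from_rotvec(o["tool_rot"]).as_matrix()
    ph=np.arctan2(M[1,1],M[0,1]); dr=-(th-ph)
    d=np.array([x,y,z])-p
    t=np.array([np.sin(-th)*d[0]+np.cos(th)*d[1],np.cos(th)*d[0]+np.sin(th)*d[1],-d[2]])*1000
    print("t",round(o["t"],1),"p",np.round(p,4),"z-tilt",np.round(M[:,2],3),"roll",round(dr,3),"tx ty tz after roll",np.round(t,1),"open",round(o["opening"],4),"grip",round(o["grip_force"],1),"F",np.round(o["contact_force"],1),"q6",round(o["q"][5],2))
E
python3 -c "
from h import *;go(.423,-.017,.16)"
```

```text
top ((618.9963989257812, -11.637382507324219), (118.24004364013672, 195.46841430664062), 0.6653427481651306)
top ((621.7554931640625, -11.696037292480469), (119.4552230834961, 197.47738647460938), 0.6654587984085083)
rib 160 [ 0.61793247 -0.01185494  0.011     ] [ 9.9999964e-01 -8.8014809e-04  6.1793244e-01 -1.1854943e-02]
scene ((625.943115234375, -11.627166748046875), (120.44085693359375, 197.1931915283203), 1.7555534839630127)
scene ((615.3818359375, -12.32232666015625), (122.36319732666016, 200.340576171875), 1.7555524110794067)
rib 112 [ 0.62185612 -0.01196124  0.011     ] [ 0.9999698   0.00777743  0.6218561  -0.01196124]
t 0.1 p [ 0.2246 -0.5826  0.2302] z-tilt [-0.     0.002 -1.   ] roll -1.203 tx ty tz after roll [565.6 198.4  70.2] open 0.0852 grip 0.0 F [-0.3 -0.  -0. ] q6 -0.12$[0]: bad value
```

```bash
python3 -m handwheel '[{"roll":-0.12},{"roll":-0.12},{"roll":-0.12},{"roll":-0.12},{"roll":-0.12},{"roll":-0.12},{"roll":-0.12},{"roll":-0.12},{"roll":-0.12},{"roll":-0.12},{"tz":0}]' 85 30
python3 -c "
from h import *;go(.423,-.017,.16)"
```

```text
t 0.1 p [ 0.2246 -0.5826  0.2302] z-tilt [-0.     0.002 -1.   ] roll -1.203 tx ty tz after roll [565.6 198.4  70.2] open 0.0852 grip 0.0 F [-0.3 -0.  -0. ] q6 -0.12$[0]: bad value
```

```bash
python3 -m handwheel '[{"tx":0,"ty":0,"tz":0,"roll":-0.12}]' 85 30
python3 -c "
from h import *;go(.423,-.017,.16)"
```

```text
t: 0.18
tool_pos: [0.2246, -0.5828, 0.2304]
tool_rot: [-3.046, -0.761, -0.0]
contact_force: [0.8, 0.2, 0.9]
opening: 0.0848
grip_force: 0.0
t 0.2 p [ 0.2246 -0.5828  0.2304] z-tilt [-0.     0.001 -1.   ] roll -1.081 tx ty tz after roll [565.8 198.4  70.4] open 0.0848 grip 0.0 F [0.8 0.2 0.9] q6 -0.24
```

```bash
python3 -m handwheel '[{"tx":0,"ty":0,"tz":0,"roll":-0.12},{"tx":0,"ty":0,"tz":0,"roll":-0.12},{"tx":0,"ty":0,"tz":0,"roll":-0.12},{"tx":0,"ty":0,"tz":0,"roll":-0.12},{"tx":0,"ty":0,"tz":0,"roll":-0.12},{"tx":0,"ty":0,"tz":0,"roll":-0.12},{"tx":0,"ty":0,"tz":0,"roll":-0.12},{"tx":0,"ty":0,"tz":0,"roll":-0.12},{"tx":0,"ty":0,"tz":0,"roll":-0.12},{"tx":30,"ty":10,"tz":0,"roll":0},{"tx":30,"ty":10,"tz":0,"roll":0},{"tx":30,"ty":10,"tz":0,"roll":0}]'
python3 -m handwheel '[{"tx":30,"ty":10,"tz":0,"roll":0},{"tx":35,"ty":10,"tz":0,"roll":0},{"tx":35,"ty":10,"tz":0,"roll":0},{"tx":35,"ty":10,"tz":0,"roll":0},{"tx":35,"ty":15,"tz":0,"roll":0},{"tx":35,"ty":15,"tz":0,"roll":0},{"tx":35,"ty":15,"tz":0,"roll":0},{"tx":35,"ty":15,"tz":0,"roll":0},{"tx":35,"ty":15,"tz":0,"roll":0},{"tx":35,"ty":15,"tz":0,"roll":0},{"tx":35,"ty":15,"tz":0,"roll":0},{"tx":30,"ty":13,"tz":0,"roll":0}]'
python3 -c "
from h import *;go(.423,-.017,.022)"
```

```text
t: 1.18
tool_pos: [0.2549, -0.4921, 0.2303]
tool_rot: [-2.225, -2.216, -0.001]
contact_force: [0.7, 0.3, -0.4]
opening: 0.0849
grip_force: 0.0
t: 2.18
tool_pos: [0.4144, -0.0814, 0.231]
tool_rot: [-2.224, -2.219, -0.001]
contact_force: [-0.3, -0.5, -0.5]
opening: 0.085
grip_force: 0.0
t 2.2 p [ 0.4144 -0.0814  0.231 ] z-tilt [ 0.  0. -1.] roll -0.002 tx ty tz after roll [ 64.4   8.6 209. ] open 0.085 grip 0.0 F [-0.3 -0.5 -0.5] q6 -0.37
```

```bash
python3 -m handwheel '[{"tx":32,"ty":4,"tz":0,"roll":0},{"tx":32,"ty":4,"tz":0,"roll":0},{"tx":0,"ty":0,"tz":30,"roll":0},{"tx":0,"ty":0,"tz":30,"roll":0},{"tx":0,"ty":0,"tz":30,"roll":0},{"tx":0,"ty":0,"tz":30,"roll":0},{"tx":0,"ty":0,"tz":30,"roll":0},{"tx":0,"ty":0,"tz":25,"roll":0},{"tx":0,"ty":0,"tz":20,"roll":0},{"tx":0,"ty":0,"tz":14,"roll":0},{"tx":0,"ty":0,"tz":0,"roll":0},{"tx":0,"ty":0,"tz":0,"roll":0}]'
python3 -c "
from h import *;go(.423,-.017,.022)"
python3 -m handwheel '[{"tx":0,"ty":0,"tz":0,"roll":0},{"tx":0,"ty":0,"tz":0,"roll":0},{"tx":0,"ty":0,"tz":0,"roll":0},{"tx":0,"ty":0,"tz":0,"roll":0},{"tx":0,"ty":0,"tz":0,"roll":0},{"tx":0,"ty":0,"tz":0,"roll":0},{"tx":0,"ty":0,"tz":0,"roll":0},{"tx":0,"ty":0,"tz":0,"roll":0},{"tx":0,"ty":0,"tz":0,"roll":0},{"tx":0,"ty":0,"tz":0,"roll":0}]' 30 30
python3 -c "
from h import *;go(.629,.276,.022+.1)"
```

```text
t: 3.18
tool_pos: [0.4214, -0.0195, 0.0215]
tool_rot: [-2.223, -2.217, 0.002]
contact_force: [0.2, 0.0, -0.1]
opening: 0.0851
grip_force: 0.0
t 3.2 p [ 0.4214 -0.0195  0.0215] z-tilt [-0.003  0.001 -1.   ] roll -0.003 tx ty tz after roll [ 2.5  1.6 -0.5] open 0.0851 grip 0.0 F [ 0.2  0.  -0.1] q6 -0.22
t: 4.02
tool_pos: [0.4238, -0.0201, 0.0241]
tool_rot: [2.223, 2.216, 0.002]
contact_force: [-0.1, -0.2, 7.1]
opening: 0.0589
grip_force: 31.4
t 4.0 p [ 0.4238 -0.0201  0.0241] z-tilt [ 0.003 -0.001 -1.   ] roll -0.003 tx ty tz after roll [296.1 205.2 -97.9] open 0.0589 grip 31.4 F [-0.1 -0.2  7.1] q6 -0.22
```

```bash
python3 -m handwheel '[{"tx":0,"ty":0,"tz":-5,"roll":0},{"tx":0,"ty":0,"tz":-10,"roll":0},{"tx":0,"ty":0,"tz":-15,"roll":0},{"tx":0,"ty":0,"tz":-25,"roll":0},{"tx":0,"ty":0,"tz":-25,"roll":0},{"tx":0,"ty":0,"tz":-25,"roll":0},{"tx":0,"ty":0,"tz":-15,"roll":0},{"tx":0,"ty":10,"tz":0,"roll":0},{"tx":10,"ty":20,"tz":0,"roll":0},{"tx":20,"ty":20,"tz":0,"roll":0},{"tx":25,"ty":20,"tz":0,"roll":0},{"tx":25,"ty":20,"tz":0,"roll":0}]'
python3 -m handwheel '[{"tx":25,"ty":20,"tz":0,"roll":0},{"tx":25,"ty":20,"tz":0,"roll":0},{"tx":25,"ty":20,"tz":0,"roll":0},{"tx":25,"ty":20,"tz":0,"roll":0},{"tx":25,"ty":15,"tz":0,"roll":0},{"tx":25,"ty":10,"tz":0,"roll":0},{"tx":25,"ty":5,"tz":0,"roll":0},{"tx":20,"ty":0,"tz":0,"roll":0},{"tx":15,"ty":0,"tz":0,"roll":0},{"tx":6,"ty":0,"tz":0,"roll":0},{"tx":0,"ty":0,"tz":0,"roll":0},{"tx":0,"ty":0,"tz":0,"roll":0}]'
python3 - <<'E'
from h import *
go(.629,.276,.022+.034)
a,A=grab("top");b,B=grab("scene")
cv2.imwrite("pics/v1.png",np.vstack([cv2.resize(a[100:300,60:310],(500,400)),cv2.resize(b[100:300,290:540],(500,400))])[:,:,::-1][:600*2])
i=cv2.imread("pics/v1.png"); cv2.imwrite("pics/v1.png",np.hstack([i[:400],i[400:]])[:, :])
i=cv2.imread("pics/v1.png"); cv2.imwrite("pics/v1.png",cv2.resize(i,(800,320)))
E
```

```text
t: 5.02
tool_pos: [0.5133, 0.0608, 0.1429]
tool_rot: [2.226, 2.217, 0.001]
contact_force: [-0.6, -0.7, -1.4]
opening: 0.0591
grip_force: 32.8
t: 6.02
tool_pos: [0.6231, 0.2751, 0.1423]
tool_rot: [2.224, 2.218, -0.001]
contact_force: [-0.5, 1.3, -1.9]
opening: 0.0589
grip_force: 32.8
t 6.0 p [0.6231 0.2751 0.1423] z-tilt [-0.    -0.001 -1.   ] roll -0.003 tx ty tz after roll [ 0.9  5.9 86.3] open 0.0589 grip 32.8 F [-0.5  1.3 -1.9] q6 0.31
```

View pics/v1.png

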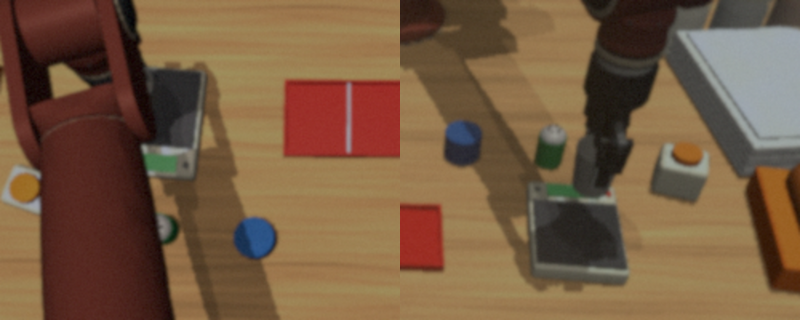

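The cup hangs upright in the gripper above the scale; in the scene crop it is at about (592,165) and the plate at (577,235). I'll lower it.

```bash
python3 -m handwheel '[{"tx":-2,"ty":6,"tz":0,"roll":0},{"tx":0,"ty":0,"tz":20,"roll":0},{"tx":0,"ty":0,"tz":20,"roll":0},{"tx":0,"ty":0,"tz":15,"roll":0},{"tx":0,"ty":0,"tz":10,"roll":0},{"tx":0,"ty":0,"tz":7,"roll":0},{"tx":0,"ty":0,"tz":5,"roll":0},{"tx":0,"ty":0,"tz":3,"roll":0},{"tx":0,"ty":0,"tz":0,"roll":0},{"tx":0,"ty":0,"tz":0,"roll":0}]'
python3 -m handwheel '[{"tx":0,"ty":0,"tz":1,"roll":0},{"tx":0,"ty":0,"tz":1,"roll":0},{"tx":0,"ty":0,"tz":0,"roll":0},{"tx":0,"ty":0,"tz":0,"roll":0}]'
python3 -c "
from h import *;go(.629,.2735,.058)"
```

```text
t: 6.95
tool_pos: [0.6298, 0.2738, 0.0631]
tool_rot: [2.224, 2.218, 0.002]
contact_force: [0.3, 0.4, -0.1]
opening: 0.0586
grip_force: 32.8
t: 7.28
tool_pos: [0.6294, 0.2737, 0.0606]
tool_rot: [2.225, 2.218, 0.0]
contact_force: [-0.9, 0.4, -2.1]
opening: 0.0586
grip_force: 32.8
t 7.3 p [0.6294 0.2737 0.0606] z-tilt [ 0.  0. -1.] roll -0.003 tx ty tz after roll [-0.2 -0.4  2.6] open 0.0586 grip 32.8 F [-0.9  0.4 -2.1] q6 0.3
```

```bash
python3 -m handwheel '[{"tx":0,"ty":0,"tz":1,"roll":0},{"tx":0,"ty":0,"tz":1,"roll":0},{"tx":0,"ty":0,"tz":0,"roll":0},{"tx":0,"ty":0,"tz":0,"roll":0}]'
python3 -m handwheel '[{"tx":0,"ty":0,"tz":1,"roll":0},{"tx":0,"ty":0,"tz":0,"roll":0},{"tx":0,"ty":0,"tz":0,"roll":0}]'
```

```text
t: 7.62
tool_pos: [0.6294, 0.2736, 0.0584]
tool_rot: [2.225, 2.218, 0.0]
contact_force: [0.9, 0.1, -0.5]
opening: 0.0586
grip_force: 32.8
t: 7.87
tool_pos: [0.6295, 0.2738, 0.0582]
tool_rot: [2.225, 2.218, 0.001]
contact_force: [-2.2, -1.0, 4.6]
opening: 0.0586
grip_force: 32.9
```

```bash
python3 -m handwheel '[{"tx":0,"ty":0,"tz":0,"roll":0},{"tx":0,"ty":0,"tz":0,"roll":0},{"tx":0,"ty":0,"tz":0,"roll":0},{"tx":0,"ty":0,"tz":0,"roll":0},{"tx":0,"ty":0,"tz":0,"roll":0},{"tx":0,"ty":0,"tz":0,"roll":0},{"tx":0,"ty":0,"tz":-10,"roll":0},{"tx":0,"ty":0,"tz":-20,"roll":0},{"tx":0,"ty":0,"tz":-30,"roll":0},{"tx":0,"ty":0,"tz":-30,"roll":0},{"tx":0,"ty":0,"tz":-30,"roll":0},{"tx":0,"ty":0,"tz":-10,"roll":0}]' 85
python3 -c "
from h import *;go(.436,-.1257,.02)"
```

```text
t: 8.87
tool_pos: [0.6319, 0.2745, 0.1947]
tool_rot: [2.222, 2.215, 0.014]
contact_force: [1.0, 1.1, 1.3]
opening: 0.0848
grip_force: 0.0
t 8.9 p [0.6319 0.2745 0.1947] z-tilt [ 0.009  0.003 -1.   ] roll -0.003 tx ty tz after roll [-400.2 -195.9  174.7] open 0.0848 grip 0.0 F [1.  1.1 1.3] q6 0.3
```

```bash
python3 -m handwheel '[{"tx":-20,"ty":-10,"tz":0,"roll":0},{"tx":-38,"ty":-17,"tz":0,"roll":0},{"tx":-38,"ty":-17,"tz":0,"roll":0},{"tx":-38,"ty":-17,"tz":0,"roll":0},{"tx":-38,"ty":-17,"tz":0,"roll":0},{"tx":-38,"ty":-17,"tz":0,"roll":0},{"tx":-38,"ty":-17,"tz":0,"roll":0},{"tx":-38,"ty":-20,"tz":0,"roll":0},{"tx":-38,"ty":-20,"tz":0,"roll":0},{"tx":-36,"ty":-20,"tz":0,"roll":0},{"tx":-30,"ty":-15,"tz":0,"roll":0},{"tx":-10,"ty":-7,"tz":0,"roll":0}]'
python3 -m handwheel '[{"tx":0,"ty":0,"tz":0,"roll":0},{"tx":0,"ty":0,"tz":0,"roll":0},{"tx":0,"ty":0,"tz":0,"roll":0}]'
python3 - <<'E'
from h import *
go(.436,-.1257,.02)
im,P=grab("top"); print(pix("top",[[.629,.276,.034],[.629,.276,.099]]))
Q=P[(np.hypot(P[...,0]-.629,P[...,1]-.276)<.055)&(P[...,2]>.09)]
print(len(Q),cv2.minEnclosingCircle(Q[:,:2].astype(np.float32)),np.median(Q[:,2]))
cv2.imwrite("pics/v2.png",cv2.resize(im[120:280,100:360],(780,480))[:,:,::-1])
E
```

```text
t: 9.87
tool_pos: [0.4334, -0.1265, 0.1872]
tool_rot: [2.229, 2.213, -0.002]
contact_force: [0.1, -0.0, -0.2]
opening: 0.0848
grip_force: 0.0
t: 10.12
tool_pos: [0.4356, -0.123, 0.1873]
tool_rot: [-2.224, -2.218, -0.001]
contact_force: [1.0, -0.5, 0.1]
opening: 0.0853
grip_force: 0.0
t 10.1 p [ 0.4356 -0.123   0.1873] z-tilt [ 0.  0. -1.] roll -0.003 tx ty tz after roll [ -2.7   0.4 167.3] open 0.0853 grip 0.0 F [ 1.  -0.5  0.1] q6 -0.44
[[158.58269863 165.86256513]
 [151.93904526 159.04914401]]
158 ((0.6285646557807922, 0.2764141261577606), 0.029858466237783432) 0.09778858516832256
```

View pics/v2.png

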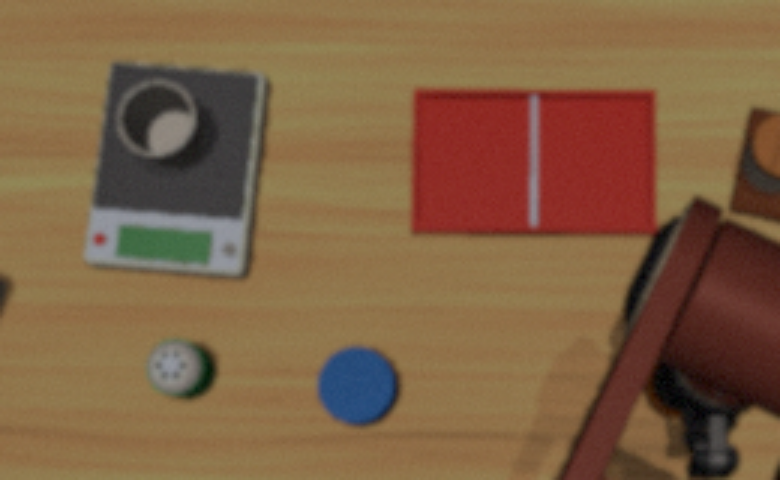

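The cup stands centred on the plate, rim at crop pixel (157,118) and within 1 mm by depth. Next is the jar.

```bash
python3 -m handwheel '[{"tx":-3,"ty":0,"tz":10,"roll":0},{"tx":0,"ty":0,"tz":30,"roll":0},{"tx":0,"ty":0,"tz":35,"roll":0},{"tx":0,"ty":0,"tz":30,"roll":0},{"tx":0,"ty":0,"tz":25,"roll":0},{"tx":0,"ty":0,"tz":20,"roll":0},{"tx":0,"ty":0,"tz":10,"roll":0},{"tx":0,"ty":0,"tz":5,"roll":0},{"tx":0,"ty":0,"tz":0,"roll":0},{"tx":0,"ty":0,"tz":0,"roll":0}]'
python3 -m handwheel '[{"tx":0,"ty":0,"tz":0,"roll":0},{"tx":0,"ty":0,"tz":0,"roll":0},{"tx":0,"ty":0,"tz":0,"roll":0},{"tx":0,"ty":0,"tz":0,"roll":0},{"tx":0,"ty":0,"tz":0,"roll":0},{"tx":0,"ty":0,"tz":0,"roll":0},{"tx":0,"ty":0,"tz":0,"roll":0},{"tx":0,"ty":0,"tz":0,"roll":0},{"tx":0,"ty":0,"tz":0,"roll":0},{"tx":0,"ty":0,"tz":0,"roll":0}]' 30 35
python3 -c "
from h import *;go(.603,-.2787,.022+.012,-.2157)"
```

```text
t: 11.0
tool_pos: [0.4361, -0.1267, 0.0231]
tool_rot: [2.223, 2.218, 0.001]
contact_force: [-0.3, -0.3, 0.4]
opening: 0.0848
grip_force: 0.0
t: 11.83
tool_pos: [0.4365, -0.127, 0.024]
tool_rot: [2.223, 2.216, 0.002]
contact_force: [-1.6, 0.6, 7.4]
opening: 0.0479
grip_force: 36.1
t 11.8 p [ 0.4365 -0.127   0.024 ] z-tilt [ 0.002 -0.001 -1.   ] roll 0.213 tx ty tz after roll [-112.5  195.1  -10. ] open 0.0479 grip 36.1 F [-1.6  0.6  7.4] q6 -0.44
```

```bash
python3 -m handwheel '[{"tx":0,"ty":0,"tz":-5,"roll":0},{"tx":0,"ty":0,"tz":-10,"roll":0},{"tx":0,"ty":0,"tz":-20,"roll":0},{"tx":0,"ty":0,"tz":-30,"roll":0},{"tx":0,"ty":0,"tz":-30,"roll":0},{"tx":0,"ty":0,"tz":-20,"roll":0.05},{"tx":0,"ty":0,"tz":-5,"roll":0.06},{"tx":0,"ty":0,"tz":0,"roll":0.06},{"tx":0,"ty":0,"tz":0,"roll":0.043},{"tx":-6,"ty":10,"tz":0,"roll":0},{"tx":-12,"ty":20,"tz":0,"roll":0},{"tx":-12,"ty":20,"tz":0,"roll":0}]'
python3 -m handwheel '[{"tx":-12,"ty":20,"tz":0,"roll":0},{"tx":-12,"ty":20,"tz":0,"roll":0},{"tx":-12,"ty":20,"tz":0,"roll":0},{"tx":-12,"ty":20,"tz":0,"roll":0},{"tx":-12,"ty":20,"tz":0,"roll":0},{"tx":-12,"ty":20,"tz":0,"roll":0},{"tx":-6,"ty":15,"tz":0,"roll":0},{"tx":-5,"ty":10,"tz":0,"roll":0},{"tx":0,"ty":0,"tz":0,"roll":0},{"tx":0,"ty":0,"tz":0,"roll":0},{"tx":0,"ty":0,"tz":0,"roll":0}]'
python3 - <<'E'
from h import *
go(.603,-.2797,.022+.012,-.2157)
b,B=grab("scene"); cv2.imwrite("pics/v3.png",cv2.resize(b[130:290,80:300],(770,560))[:,:,::-1])
E
```

```text
t: 12.83
tool_pos: [0.4777, -0.1666, 0.1427]
tool_rot: [2.447, 1.97, 0.0]
contact_force: [0.1, 0.1, -1.7]
opening: 0.0479
grip_force: 36.8
t: 13.75
tool_pos: [0.6009, -0.2782, 0.1421]
tool_rot: [-2.447, -1.968, 0.001]
contact_force: [0.1, 0.4, -2.5]
opening: 0.0478
grip_force: 36.9
t 13.8 p [ 0.6009 -0.2782  0.1421] z-tilt [-0.001  0.001 -1.   ] roll -0.0 tx ty tz after roll [ -1.    2.4 108.1] open 0.0478 grip 36.9 F [ 0.1  0.4 -2.5] q6 -0.33
```

View pics/v3.png

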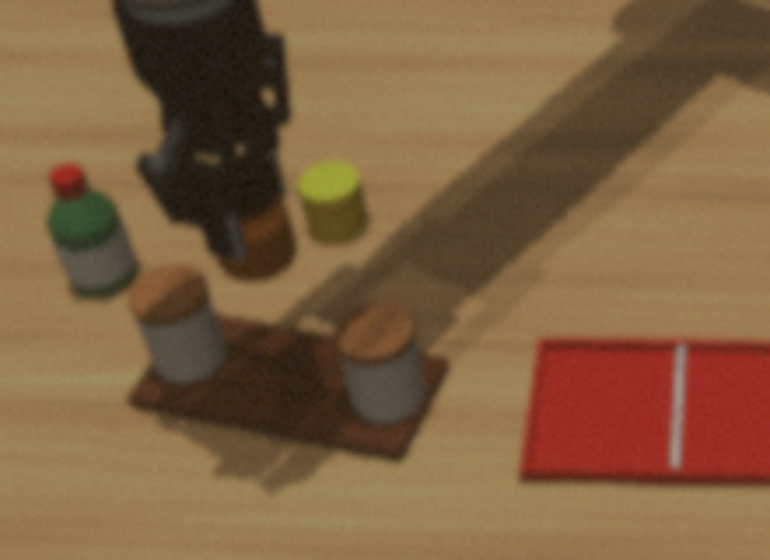

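The jar hangs upright at crop pixel (258,235), above and behind the gap between the canisters at (180,325) and (380,360). Lowering it.

```bash
python3 -m handwheel '[{"tx":-1,"ty":2.5,"tz":5,"roll":0},{"tx":0,"ty":0,"tz":15,"roll":0},{"tx":0,"ty":0,"tz":20,"roll":0},{"tx":0,"ty":0,"tz":20,"roll":0},{"tx":0,"ty":0,"tz":15,"roll":0},{"tx":0,"ty":0,"tz":12,"roll":0},{"tx":0,"ty":0,"tz":8,"roll":0},{"tx":0,"ty":0,"tz":5,"roll":0},{"tx":0,"ty":0,"tz":3,"roll":0},{"tx":0,"ty":0,"tz":0,"roll":0},{"tx":0,"ty":0,"tz":0,"roll":0}]'
python3 -m handwheel '[{"tx":0,"ty":0,"tz":1,"roll":0},{"tx":0,"ty":0,"tz":1,"roll":0},{"tx":0,"ty":0,"tz":0,"roll":0},{"tx":0,"ty":0,"tz":0,"roll":0}]'
python3 -c "
from h import *;go(.603,-.2797,.022+.012,-.2157)"
```

```text
t: 14.72
tool_pos: [0.6043, -0.2806, 0.0402]
tool_rot: [2.447, 1.968, 0.001]
contact_force: [-1.1, 0.6, -1.3]
opening: 0.0475
grip_force: 36.9
t: 15.05
tool_pos: [0.6039, -0.2803, 0.0376]
tool_rot: [2.448, 1.969, 0.0]
contact_force: [0.6, 0.0, -2.0]
opening: 0.048
grip_force: 36.9
t 15.1 p [ 0.6039 -0.2803  0.0376] z-tilt [ 0. -0. -1.] roll -0.0 tx ty tz after roll [ 0.4 -1.   3.6] open 0.048 grip 36.9 F [ 0.6  0.  -2. ] q6 -0.33
```

```bash
python3 -m handwheel '[{"tx":0,"ty":-1,"tz":1,"roll":0},{"tx":0,"ty":0,"tz":0.5,"roll":0},{"tx":0,"ty":0,"tz":0,"roll":0},{"tx":0,"ty":0,"tz":0,"roll":0}]'
python3 -m handwheel '[{"tx":0,"ty":0,"tz":1,"roll":0},{"tx":0,"ty":0,"tz":0,"roll":0},{"tx":0,"ty":0,"tz":0,"roll":0}]'
```

```text
t: 15.38
tool_pos: [0.6027, -0.28, 0.036]
tool_rot: [-2.448, -1.969, 0.0]
contact_force: [-1.7, 0.1, 0.8]
opening: 0.0482
grip_force: 37.1
t: 15.63
tool_pos: [0.6028, -0.2801, 0.036]
tool_rot: [-2.448, -1.969, 0.001]
contact_force: [-4.0, 2.0, 5.4]
opening: 0.048
grip_force: 37.6
```

```bash
python3 -m handwheel '[{"tx":0,"ty":0,"tz":0,"roll":0},{"tx":0,"ty":0,"tz":0,"roll":0},{"tx":0,"ty":0,"tz":0,"roll":0},{"tx":0,"ty":0,"tz":0,"roll":0},{"tx":0,"ty":0,"tz":0,"roll":0},{"tx":0,"ty":0,"tz":0,"roll":0},{"tx":0,"ty":0,"tz":-10,"roll":0},{"tx":0,"ty":0,"tz":-20,"roll":0},{"tx":0,"ty":0,"tz":-35,"roll":0},{"tx":0,"ty":0,"tz":-35,"roll":0},{"tx":0,"ty":0,"tz":-35,"roll":0},{"tx":0,"ty":0,"tz":-15,"roll":-0.1}]' 85
python3 -m handwheel '[{"tx":0,"ty":0,"tz":0,"roll":-0.116},{"tx":30,"ty":-5,"tz":0,"roll":0},{"tx":38,"ty":-10,"tz":0,"roll":0},{"tx":38,"ty":-10,"tz":0,"roll":0},{"tx":38,"ty":-10,"tz":0,"roll":0},{"tx":38,"ty":-10,"tz":0,"roll":0},{"tx":38,"ty":-10,"tz":0,"roll":0},{"tx":38,"ty":-10,"tz":0,"roll":0},{"tx":38,"ty":-10,"tz":0,"roll":0},{"tx":38,"ty":-10,"tz":0,"roll":0},{"tx":38,"ty":-10,"tz":0,"roll":0},{"tx":38,"ty":-10,"tz":0,"roll":0}]'
python3 -c "
from h import *;go(.444,.2625,.021)"
```

```text
t: 16.63
tool_pos: [0.605, -0.2813, 0.1924]
tool_rot: [2.338, 2.085, 0.004]
contact_force: [0.2, 0.0, 0.9]
opening: 0.0852
grip_force: 0.0
t: 17.63
tool_pos: [0.4971, 0.1317, 0.1859]
tool_rot: [2.221, 2.22, 0.002]
contact_force: [1.4, 0.1, 0.1]
opening: 0.0854
grip_force: 0.0
t 17.6 p [0.4971 0.1317 0.1859] z-tilt [ 0.002  0.    -1.   ] roll -0.0 tx ty tz after roll [130.8 -53.1 164.9] open 0.0854 grip 0.0 F [1.4 0.1 0.1] q6 0.11
```

```bash
python3 -m handwheel '[{"tx":35,"ty":-15,"tz":0,"roll":0},{"tx":35,"ty":-15,"tz":0,"roll":0},{"tx":30,"ty":-12,"tz":0,"roll":0},{"tx":20,"ty":-8,"tz":0,"roll":0},{"tx":8,"ty":-2,"tz":0,"roll":0},{"tx":0,"ty":0,"tz":0,"roll":0},{"tx":0,"ty":0,"tz":0,"roll":0},{"tx":0,"ty":0,"tz":0,"roll":0}]'
python3 - <<'E'
from h import *
go(.444,.2625,.021)
im,P=grab("top")
c=(.603,-.2787)
for z0 in(.072,):
    Q=P[(np.hypot(P[...,0]-c[0],P[...,1]-c[1])<.12)&(P[...,2]>.069)]
    u=np.array([-.214*-1,.977]); s=(Q[:,:2]-c)@u
    for lo,hi in((-.12,-.042),(-.035,.035),(.042,.12)):
        q=Q[(s>lo)&(s<hi),:3]; print(len(q),cv2.minEnclosingCircle(q[:,:2].astype(np.float32)),q.mean(0))
cv2.imwrite("pics/v4.png",cv2.resize(im[130:290,140:450],(775,400))[:,:,::-1])
E
```

```text
t: 18.3
tool_pos: [0.4463, 0.2571, 0.185]
tool_rot: [2.222, 2.22, 0.0]
contact_force: [0.2, 0.5, 0.4]
opening: 0.0852
grip_force: 0.0
t 18.3 p [0.4463 0.2571 0.185 ] z-tilt [ 0. -0. -1.] roll -0.001 tx ty tz after roll [  5.4  -2.3 164. ] open 0.0852 grip 0.0 F [0.2 0.5 0.4] q6 0.38
398 ((0.5873757004737854, -0.3502459228038788), 0.02672398090362549) [ 0.58628043 -0.35016636  0.07633276]
298 ((0.600794792175293, -0.27978065609931946), 0.023204583674669266) [ 0.60018546 -0.27860416  0.077462  ]
385 ((0.6184473633766174, -0.20700015127658844), 0.02600741758942604) [ 0.6176302  -0.20620432  0.07647611]
```

View pics/v4.png

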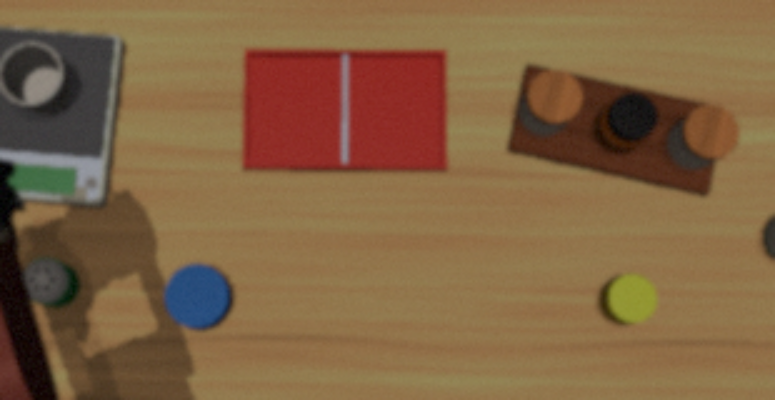

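The jar sits midway between the canisters, cap at crop pixel (631,117) and within 2 mm of the midpoint. Next is the shaker.

```bash
python3 -m handwheel '[{"tx":5.5,"ty":-2.5,"tz":10,"roll":0},{"tx":0,"ty":0,"tz":30,"roll":0},{"tx":0,"ty":0,"tz":35,"roll":0},{"tx":0,"ty":0,"tz":30,"roll":0},{"tx":0,"ty":0,"tz":25,"roll":0},{"tx":0,"ty":0,"tz":20,"roll":0},{"tx":0,"ty":0,"tz":10,"roll":0},{"tx":0,"ty":0,"tz":6,"roll":0},{"tx":0,"ty":0,"tz":0,"roll":0},{"tx":0,"ty":0,"tz":0,"roll":0}]'
python3 -m handwheel '[{"tx":0,"ty":0,"tz":0,"roll":0},{"tx":0,"ty":0,"tz":0,"roll":0},{"tx":0,"ty":0,"tz":0,"roll":0},{"tx":0,"ty":0,"tz":0,"roll":0},{"tx":0,"ty":0,"tz":0,"roll":0},{"tx":0,"ty":0,"tz":0,"roll":0},{"tx":0,"ty":0,"tz":0,"roll":0},{"tx":0,"ty":0,"tz":0,"roll":0},{"tx":0,"ty":0,"tz":0,"roll":0},{"tx":0,"ty":0,"tz":0,"roll":0}]' 25 35
python3 -c "
from h import *;go(.620,.037,.02+.1)"
```

```text
t: 19.18
tool_pos: [0.4441, 0.2636, 0.0196]
tool_rot: [2.222, 2.221, 0.002]
contact_force: [-0.3, 0.7, 0.0]
opening: 0.0852
grip_force: 0.0
t: 20.02
tool_pos: [0.4442, 0.2639, 0.0201]
tool_rot: [2.221, 2.221, 0.003]
contact_force: [-1.2, -0.4, 5.7]
opening: 0.0433
grip_force: 35.8
t 20.0 p [0.4442 0.2639 0.0201] z-tilt [ 0.002  0.001 -1.   ] roll 0.0 tx ty tz after roll [-226.9  175.8  -99.9] open 0.0433 grip 35.8 F [-1.2 -0.4  5.7] q6 0.39
```

```bash
python3 -m handwheel '[{"tx":0,"ty":0,"tz":-5,"roll":0},{"tx":0,"ty":0,"tz":-10,"roll":0},{"tx":0,"ty":0,"tz":-20,"roll":0},{"tx":0,"ty":0,"tz":-30,"roll":0},{"tx":0,"ty":0,"tz":-30,"roll":0},{"tx":0,"ty":0,"tz":-15,"roll":0},{"tx":-10,"ty":8,"tz":0,"roll":0},{"tx":-20,"ty":15,"tz":0,"roll":0},{"tx":-25,"ty":20,"tz":0,"roll":0},{"tx":-25,"ty":20,"tz":0,"roll":0},{"tx":-25,"ty":20,"tz":0,"roll":0},{"tx":-25,"ty":20,"tz":0,"roll":0}]'
python3 -m handwheel '[{"tx":-25,"ty":20,"tz":0,"roll":0},{"tx":-25,"ty":20,"tz":0,"roll":0},{"tx":-25,"ty":15,"tz":0,"roll":0},{"tx":-15,"ty":12,"tz":0,"roll":0},{"tx":-6,"ty":6,"tz":0,"roll":0},{"tx":0,"ty":0,"tz":0,"roll":0},{"tx":0,"ty":0,"tz":0,"roll":0},{"tx":0,"ty":0,"tz":0,"roll":0}]'
python3 -c "
from h import *;go(.620,.038,.0245)"
```

```text
t: 21.02
tool_pos: [0.5462, 0.1314, 0.1274]
tool_rot: [-2.221, -2.22, 0.003]
contact_force: [0.2, 0.4, -1.6]
opening: 0.043
grip_force: 35.9
t: 21.68
tool_pos: [0.6183, 0.0384, 0.1281]
tool_rot: [-2.219, -2.221, 0.001]
contact_force: [0.2, 0.1, -1.3]
opening: 0.0433
grip_force: 36.0
t 21.7 p [0.6183 0.0384 0.1281] z-tilt [-0.002  0.001 -1.   ] roll 0.001 tx ty tz after roll [ -0.4   1.7 103.6] open 0.0433 grip 36.0 F [ 0.2  0.1 -1.3] q6 -0.06
```

```bash
python3 -m handwheel '[{"tx":0,"ty":1,"tz":5,"roll":0},{"tx":0,"ty":0,"tz":15,"roll":0},{"tx":0,"ty":0,"tz":20,"roll":0},{"tx":0,"ty":0,"tz":20,"roll":0},{"tx":0,"ty":0,"tz":15,"roll":0},{"tx":0,"ty":0,"tz":12,"roll":0},{"tx":0,"ty":0,"tz":7,"roll":0},{"tx":0,"ty":0,"tz":4,"roll":0},{"tx":0,"ty":0,"tz":2,"roll":0},{"tx":0,"ty":0,"tz":0,"roll":0},{"tx":0,"ty":0,"tz":0,"roll":0}]'
python3 -m handwheel '[{"tx":0,"ty":0,"tz":1,"roll":0},{"tx":0,"ty":0,"tz":0.5,"roll":0},{"tx":0,"ty":0,"tz":0,"roll":0},{"tx":0,"ty":0,"tz":0,"roll":0}]'
python3 -c "
from h import *;go(.620,.038,.0245)"
```

```text
t: 22.6
tool_pos: [0.621, 0.0375, 0.0298]
tool_rot: [2.22, 2.221, 0.002]
contact_force: [-0.4, -0.8, -1.0]
opening: 0.043
grip_force: 36.0
t: 22.93
tool_pos: [0.6204, 0.0374, 0.0276]
tool_rot: [2.221, 2.221, 0.0]
contact_force: [0.1, 0.6, -1.0]
opening: 0.043
grip_force: 36.0
t 22.9 p [0.6204 0.0374 0.0276] z-tilt [ 0. -0. -1.] roll -0.0 tx ty tz after roll [ 0.6 -0.4  3.1] open 0.043 grip 36.0 F [ 0.1  0.6 -1. ] q6 -0.06
```

```bash
python3 -m handwheel '[{"tx":0,"ty":0,"tz":1,"roll":0},{"tx":0,"ty":0,"tz":1,"roll":0},{"tx":0,"ty":0,"tz":0,"roll":0},{"tx":0,"ty":0,"tz":0,"roll":0}]'
python3 -m handwheel '[{"tx":0,"ty":0,"tz":1,"roll":0},{"tx":0,"ty":0,"tz":0,"roll":0},{"tx":0,"ty":0,"tz":0,"roll":0}]'
```

```text
t: 23.27
tool_pos: [0.6202, 0.0375, 0.0252]
tool_rot: [-2.221, -2.221, 0.0]
contact_force: [0.5, 0.8, -0.8]
opening: 0.043
grip_force: 36.1
t: 23.52
tool_pos: [0.6203, 0.0375, 0.0251]
tool_rot: [-2.221, -2.221, 0.001]
contact_force: [-4.2, -0.2, 5.5]
opening: 0.0434
grip_force: 36.5
```

```bash
python3 -m handwheel '[{"tx":0,"ty":0,"tz":0,"roll":0},{"tx":0,"ty":0,"tz":0,"roll":0},{"tx":0,"ty":0,"tz":0,"roll":0},{"tx":0,"ty":0,"tz":0,"roll":0},{"tx":0,"ty":0,"tz":0,"roll":0},{"tx":0,"ty":0,"tz":0,"roll":0},{"tx":0,"ty":0,"tz":-10,"roll":0},{"tx":0,"ty":0,"tz":-20,"roll":0},{"tx":0,"ty":0,"tz":-35,"roll":0},{"tx":0,"ty":0,"tz":-35,"roll":0},{"tx":0,"ty":0,"tz":-25,"roll":0},{"tx":5,"ty":-10,"tz":0,"roll":0}]' 85
python3 -m handwheel '[{"tx":10,"ty":-20,"tz":0,"roll":0},{"tx":15,"ty":-30,"tz":0,"roll":0},{"tx":15,"ty":-35,"tz":0,"roll":0},{"tx":15,"ty":-35,"tz":0,"roll":0},{"tx":15,"ty":-35,"tz":0,"roll":0},{"tx":10,"ty":-20,"tz":0,"roll":0},{"tx":2,"ty":-4,"tz":0,"roll":0},{"tx":0,"ty":0,"tz":0,"roll":0},{"tx":0,"ty":0,"tz":0,"roll":0},{"tx":0,"ty":0,"tz":0,"roll":0}]'
python3 -c "
from h import *;go(.432,.124,.012)"
```

```text
t: 24.52
tool_pos: [0.6156, 0.0417, 0.1585]
tool_rot: [2.214, 2.213, 0.015]
contact_force: [-0.1, 0.5, 0.6]
opening: 0.0849
grip_force: 0.0
t: 25.35
tool_pos: [0.4324, 0.1241, 0.1498]
tool_rot: [2.222, 2.22, 0.001]
contact_force: [0.3, 0.5, -0.2]
opening: 0.0853
grip_force: 0.0
t 25.4 p [0.4324 0.1241 0.1498] z-tilt [ 0.001 -0.    -1.   ] roll -0.001 tx ty tz after roll [-1.000e-01 -4.000e-01  1.378e+02] open 0.0853 grip 0.0 F [ 0.3  0.5 -0.2] q6 0.11
```

```bash
python3 -m handwheel '[{"tx":0,"ty":0,"tz":10,"roll":0},{"tx":0,"ty":0,"tz":25,"roll":0},{"tx":0,"ty":0,"tz":30,"roll":0},{"tx":0,"ty":0,"tz":25,"roll":0},{"tx":0,"ty":0,"tz":20,"roll":0},{"tx":0,"ty":0,"tz":15,"roll":0},{"tx":0,"ty":0,"tz":8,"roll":0},{"tx":0,"ty":0,"tz":5,"roll":0},{"tx":0,"ty":0,"tz":0,"roll":0},{"tx":0,"ty":0,"tz":0,"roll":0}]'
python3 -m handwheel '[{"tx":0,"ty":0,"tz":0,"roll":0},{"tx":0,"ty":0,"tz":0,"roll":0},{"tx":0,"ty":0,"tz":0,"roll":0},{"tx":0,"ty":0,"tz":0,"roll":0},{"tx":0,"ty":0,"tz":0,"roll":0},{"tx":0,"ty":0,"tz":0,"roll":0},{"tx":0,"ty":0,"tz":0,"roll":0},{"tx":0,"ty":0,"tz":0,"roll":0},{"tx":0,"ty":0,"tz":0,"roll":0}]' 40 40
python3 - <<'E'
from h import *
go(.620,-.061,.1)
im,P=grab("top")
Q=P[(np.hypot(P[...,0]-.62,P[...,1]-.038)<.05)&(P[...,2]>.05)]
print(len(Q),cv2.minEnclosingCircle(Q[:,:2].astype(np.float32)),Q.mean(0))
E
```

```text
t: 26.18
tool_pos: [0.432, 0.1244, 0.0117]
tool_rot: [2.221, 2.221, 0.001]
contact_force: [0.1, 0.2, 1.3]
opening: 0.0851
grip_force: 0.0
t: 26.93
tool_pos: [0.4327, 0.1246, 0.0129]
tool_rot: [2.22, 2.22, 0.003]
contact_force: [-1.2, -0.2, 6.0]
opening: 0.0589
grip_force: 43.7
t 26.9 p [0.4327 0.1246 0.0129] z-tilt [ 0.003  0.    -1.   ] roll 0.0 tx ty tz after roll [-185.6  187.3  -87.1] open 0.0589 grip 43.7 F [-1.2 -0.2  6. ] q6 0.11
265 ((0.6186859607696533, 0.03713462874293327), 0.02254677750170231) [0.61549255 0.03681697 0.06640042]
```

```bash
python3 -m handwheel '[{"tx":0,"ty":0,"tz":-5,"roll":0},{"tx":0,"ty":0,"tz":-10,"roll":0},{"tx":0,"ty":0,"tz":-20,"roll":0},{"tx":0,"ty":0,"tz":-30,"roll":0},{"tx":0,"ty":0,"tz":-25,"roll":0},{"tx":0,"ty":0,"tz":-10,"roll":0},{"tx":-10,"ty":10,"tz":0,"roll":0},{"tx":-15,"ty":15,"tz":0,"roll":0},{"tx":-20,"ty":20,"tz":0,"roll":0},{"tx":-25,"ty":25,"tz":0,"roll":0},{"tx":-25,"ty":25,"tz":0,"roll":0},{"tx":-25,"ty":25,"tz":0,"roll":0}]'
python3 -m handwheel '[{"tx":-25,"ty":25,"tz":0,"roll":0},{"tx":-20,"ty":20,"tz":0,"roll":0},{"tx":-15,"ty":15,"tz":0,"roll":0},{"tx":-5,"ty":7,"tz":0,"roll":0},{"tx":0,"ty":0,"tz":0,"roll":0},{"tx":0,"ty":0,"tz":0,"roll":0},{"tx":0,"ty":0,"tz":0,"roll":0}]'
python3 -c "
from h import *;go(.620,-.0605,.018)"
```

```text
t: 27.98
tool_pos: [0.5511, 0.0027, 0.1089]
tool_rot: [-2.22, -2.22, 0.003]
contact_force: [1.1, 0.6, -2.7]
opening: 0.0587
grip_force: 44.0
t: 28.57
tool_pos: [0.6169, -0.0597, 0.11]
tool_rot: [-2.219, -2.22, 0.002]
contact_force: [-0.4, -0.4, -2.8]
opening: 0.0588
grip_force: 44.0
t 28.6 p [ 0.6169 -0.0597  0.11  ] z-tilt [-0.003  0.001 -1.   ] roll 0.001 tx ty tz after roll [-0.8  3.1 92. ] open 0.0588 grip 44.0 F [-0.4 -0.4 -2.8] q6 -0.22
```

```bash
python3 -m handwheel '[{"tx":-0.5,"ty":2,"tz":5,"roll":0},{"tx":0,"ty":0,"tz":15,"roll":0},{"tx":0,"ty":0,"tz":20,"roll":0},{"tx":0,"ty":0,"tz":20,"roll":0},{"tx":0,"ty":0,"tz":13,"roll":0},{"tx":0,"ty":0,"tz":8,"roll":0},{"tx":0,"ty":0,"tz":5,"roll":0},{"tx":0,"ty":0,"tz":2,"roll":0},{"tx":0,"ty":0,"tz":0,"roll":0},{"tx":0,"ty":0,"tz":0,"roll":0}]'
python3 -m handwheel '[{"tx":0,"ty":0,"tz":1,"roll":0},{"tx":0,"ty":0,"tz":0.5,"roll":0},{"tx":0,"ty":0,"tz":0,"roll":0},{"tx":0,"ty":0,"tz":0,"roll":0}]'
python3 -c "
from h import *;go(.620,-.0605,.018)"
```

```text
t: 29.4
tool_pos: [0.6211, -0.0611, 0.0244]
tool_rot: [2.22, 2.22, 0.002]
contact_force: [-0.6, 0.3, -2.8]
opening: 0.0587
grip_force: 44.0
t: 29.73
tool_pos: [0.6205, -0.0611, 0.0221]
tool_rot: [2.221, 2.221, 0.0]
contact_force: [0.7, 0.1, -2.8]
opening: 0.0591
grip_force: 44.0
t 29.7 p [ 0.6205 -0.0611  0.0221] z-tilt [ 0. -0. -1.] roll -0.0 tx ty tz after roll [ 0.6 -0.5  4.1] open 0.0591 grip 44.0 F [ 0.7  0.1 -2.8] q6 -0.22
```

```bash
python3 -m handwheel '[{"tx":0,"ty":0,"tz":1,"roll":0},{"tx":0,"ty":0,"tz":1,"roll":0},{"tx":0,"ty":0,"tz":1,"roll":0},{"tx":0,"ty":0,"tz":0,"roll":0},{"tx":0,"ty":0,"tz":0,"roll":0}]'
python3 -m handwheel '[{"tx":0,"ty":0,"tz":1,"roll":0},{"tx":0,"ty":0,"tz":0,"roll":0},{"tx":0,"ty":0,"tz":0,"roll":0}]'
```

```text
t: 30.15
tool_pos: [0.6201, -0.061, 0.0186]
tool_rot: [-2.221, -2.221, 0.0]
contact_force: [-0.4, -0.4, -2.7]
opening: 0.0592
grip_force: 44.0
t: 30.4
tool_pos: [0.6205, -0.0611, 0.0181]
tool_rot: [2.221, 2.221, 0.0]
contact_force: [-1.3, -0.6, -1.5]
opening: 0.0585
grip_force: 44.0
```

```bash
python3 -m handwheel '[{"tx":0,"ty":0,"tz":0.7,"roll":0},{"tx":0,"ty":0,"tz":0,"roll":0},{"tx":0,"ty":0,"tz":0,"roll":0}]'
python3 -m handwheel '[{"tx":0,"ty":0,"tz":0,"roll":0},{"tx":0,"ty":0,"tz":0,"roll":0},{"tx":0,"ty":0,"tz":0,"roll":0},{"tx":0,"ty":0,"tz":0,"roll":0},{"tx":0,"ty":0,"tz":0,"roll":0},{"tx":0,"ty":0,"tz":0,"roll":0},{"tx":0,"ty":0,"tz":-10,"roll":0},{"tx":0,"ty":0,"tz":-20,"roll":0},{"tx":0,"ty":0,"tz":-35,"roll":0},{"tx":0,"ty":0,"tz":-35,"roll":0},{"tx":0,"ty":0,"tz":-25,"roll":0},{"tx":-5,"ty":-5,"tz":0,"roll":0}]' 80
python3 -c "
from h import *;go(.436,-.2807,.011)"
```

```text
t: 30.65
tool_pos: [0.6205, -0.0611, 0.018]
tool_rot: [2.221, 2.221, -0.0]
contact_force: [-3.7, -0.2, 6.2]
opening: 0.0586
grip_force: 44.7
t: 31.65
tool_pos: [0.62, -0.0665, 0.1512]
tool_rot: [2.212, 2.214, 0.012]
contact_force: [0.7, 0.4, 0.7]
opening: 0.08
grip_force: 0.0
t 31.6 p [ 0.62   -0.0665  0.1512] z-tilt [ 0.014 -0.003 -1.   ] roll 0.001 tx ty tz after roll [-214.2 -184.   140.2] open 0.08 grip 0.0 F [0.7 0.4 0.7] q6 -0.23
```

```bash
python3 -m handwheel '[{"tx":-15,"ty":-20,"tz":0,"roll":0},{"tx":-25,"ty":-25,"tz":0,"roll":0},{"tx":-30,"ty":-25,"tz":0,"roll":0},{"tx":-30,"ty":-25,"tz":0,"roll":0},{"tx":-30,"ty":-25,"tz":0,"roll":0},{"tx":-30,"ty":-25,"tz":0,"roll":0},{"tx":-30,"ty":-25,"tz":0,"roll":0},{"tx":-20,"ty":-8,"tz":0,"roll":0},{"tx":-4,"ty":-2,"tz":0,"roll":0},{"tx":0,"ty":0,"tz":0,"roll":0},{"tx":0,"ty":0,"tz":0,"roll":0},{"tx":0,"ty":0,"tz":0,"roll":0}]'
python3 - <<'E'
from h import *
go(.436,-.2807,.011)
for n in("top","scene"):
  im,P=grab(n)
  Q=P[(np.hypot(P[...,0]-.62,P[...,1]+.061)<.05)&(P[...,2]>.047)]
  print(len(Q),cv2.minEnclosingCircle(Q[:,:2].astype(np.float32)),Q.mean(0))
E
```

```text
t: 32.65
tool_pos: [0.4358, -0.279, 0.1421]
tool_rot: [-2.22, -2.223, -0.001]
contact_force: [-0.3, 0.4, 0.7]
opening: 0.0799
grip_force: 0.0
t 32.6 p [ 0.4358 -0.279   0.1421] z-tilt [ 0.  0. -1.] roll 0.001 tx ty tz after roll [ -1.7   0.2 131.1] open 0.0799 grip 0.0 F [-0.3  0.4  0.7] q6 -0.72
489 ((0.6184993982315063, -0.06145142391324043), 0.03016406111419201) [ 0.6179579  -0.06169867  0.05285348]
437 ((0.6206779479980469, -0.061086174100637436), 0.031241610646247864) [ 0.62303152 -0.06083871  0.05352568]
```

```bash
python3 -m handwheel '[{"tx":-1.7,"ty":0,"tz":10,"roll":0},{"tx":0,"ty":0,"tz":25,"roll":0},{"tx":0,"ty":0,"tz":30,"roll":0},{"tx":0,"ty":0,"tz":25,"roll":0},{"tx":0,"ty":0,"tz":20,"roll":0},{"tx":0,"ty":0,"tz":11,"roll":0},{"tx":0,"ty":0,"tz":6,"roll":0},{"tx":0,"ty":0,"tz":3,"roll":0},{"tx":0,"ty":0,"tz":0,"roll":0},{"tx":0,"ty":0,"tz":0,"roll":0}]'
python3 -m handwheel '[{"tx":0,"ty":0,"tz":0,"roll":0},{"tx":0,"ty":0,"tz":0,"roll":0},{"tx":0,"ty":0,"tz":0,"roll":0},{"tx":0,"ty":0,"tz":0,"roll":0},{"tx":0,"ty":0,"tz":0,"roll":0},{"tx":0,"ty":0,"tz":0,"roll":0},{"tx":0,"ty":0,"tz":0,"roll":0},{"tx":0,"ty":0,"tz":0,"roll":0},{"tx":0,"ty":0,"tz":0,"roll":0},{"tx":0,"ty":0,"tz":0,"roll":0}]' 28 30
python3 -c "
from h import *;go(.6205,-.0611,.1)"
```

```text
t: 33.58
tool_pos: [0.4362, -0.2823, 0.0133]
tool_rot: [2.22, 2.22, 0.0]
contact_force: [-0.2, 0.4, 1.0]
opening: 0.0805
grip_force: 0.0
t: 34.42
tool_pos: [0.436, -0.2823, 0.0132]
tool_rot: [2.22, 2.22, 0.0]
contact_force: [-0.8, 1.5, 5.8]
opening: 0.0454
grip_force: 31.1
t 34.4 p [ 0.436  -0.2823  0.0132] z-tilt [ 0.001 -0.001 -1.   ] roll 0.0 tx ty tz after roll [221.2 184.5 -86.8] open 0.0454 grip 31.1 F [-0.8  1.5  5.8] q6 -0.72
```

```bash
python3 -m handwheel '[{"tx":0,"ty":0,"tz":-5,"roll":0},{"tx":0,"ty":0,"tz":-10,"roll":0},{"tx":0,"ty":0,"tz":-20,"roll":0},{"tx":0,"ty":0,"tz":-30,"roll":0},{"tx":0,"ty":0,"tz":-30,"roll":0},{"tx":0,"ty":0,"tz":-25,"roll":0},{"tx":0,"ty":0,"tz":-10,"roll":0},{"tx":10,"ty":8,"tz":0,"roll":0},{"tx":20,"ty":16,"tz":0,"roll":0},{"tx":25,"ty":20,"tz":0,"roll":0},{"tx":25,"ty":20,"tz":0,"roll":0},{"tx":25,"ty":20,"tz":0,"roll":0}]'
python3 -m handwheel '[{"tx":25,"ty":20,"tz":0,"roll":0},{"tx":25,"ty":20,"tz":0,"roll":0},{"tx":25,"ty":20,"tz":0,"roll":0},{"tx":22,"ty":20,"tz":0,"roll":0},{"tx":12,"ty":13,"tz":0,"roll":0},{"tx":5,"ty":7,"tz":0,"roll":0},{"tx":0,"ty":0,"tz":0,"roll":0},{"tx":0,"ty":0,"tz":0,"roll":0},{"tx":0,"ty":0,"tz":0,"roll":0}]'
python3 -c "
from h import *;go(.6205,-.0627,.066)"
```

```text
t: 35.42
tool_pos: [0.5188, -0.1743, 0.1395]
tool_rot: [-2.219, -2.218, 0.001]
contact_force: [0.3, 0.3, -1.0]
opening: 0.0454
grip_force: 31.0
t: 36.17
tool_pos: [0.6182, -0.0633, 0.1411]
tool_rot: [-2.221, -2.219, 0.002]
contact_force: [0.5, -0.4, -2.2]
opening: 0.045
grip_force: 31.1
t 36.2 p [ 0.6182 -0.0633  0.1411] z-tilt [-0.002  0.    -1.   ] roll -0.001 tx ty tz after roll [ 0.6  2.3 75.1] open 0.045 grip 31.1 F [ 0.5 -0.4 -2.2] q6 -0.22
```

```bash
python3 -m handwheel '[{"tx":0,"ty":1.5,"tz":5,"roll":0},{"tx":0,"ty":0,"tz":15,"roll":0},{"tx":0,"ty":0,"tz":18,"roll":0},{"tx":0,"ty":0,"tz":14,"roll":0},{"tx":0,"ty":0,"tz":8,"roll":0},{"tx":0,"ty":0,"tz":5,"roll":0},{"tx":0,"ty":0,"tz":3,"roll":0},{"tx":0,"ty":0,"tz":0,"roll":0},{"tx":0,"ty":0,"tz":0,"roll":0},{"tx":0,"ty":0,"tz":0,"roll":0}]'
python3 - <<'E'
from h import *
go(.6205,-.0627,.066)
b,B=grab("scene"); cv2.imwrite("pics/v5.png",cv2.resize(b[150:290,200:350],(640,597))[:,:,::-1])
E
```

```text
t: 37.0
tool_pos: [0.6215, -0.0629, 0.0752]
tool_rot: [2.22, 2.22, 0.002]
contact_force: [-0.8, -1.0, -0.8]
opening: 0.0455
grip_force: 31.1
t 37.0 p [ 0.6215 -0.0629  0.0752] z-tilt [ 0.002 -0.    -1.   ] roll 0.0 tx ty tz after roll [ 0.2 -1.   9.2] open 0.0455 grip 31.1 F [-0.8 -1.  -0.8] q6 -0.22
```

View pics/v5.png

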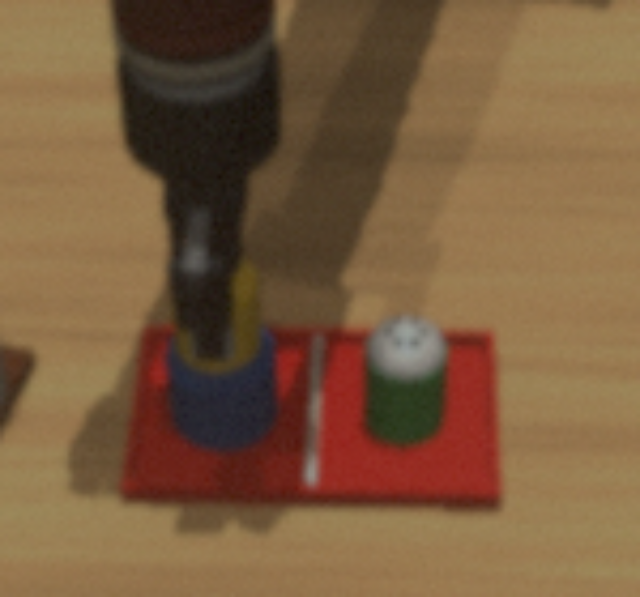

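The can at crop pixel (219,320) sits over the tin, whose edges are at 168–276. Lowering to contact.

```bash
python3 -m handwheel '[{"tx":0,"ty":-0.7,"tz":2,"roll":0},{"tx":0,"ty":0,"tz":2,"roll":0},{"tx":0,"ty":0,"tz":1,"roll":0},{"tx":0,"ty":0,"tz":0,"roll":0},{"tx":0,"ty":0,"tz":0,"roll":0}]'
python3 -m handwheel '[{"tx":0,"ty":0,"tz":1,"roll":0},{"tx":0,"ty":0,"tz":0.5,"roll":0},{"tx":0,"ty":0,"tz":0,"roll":0},{"tx":0,"ty":0,"tz":0,"roll":0}]'
```

```text
t: 37.47
tool_pos: [0.6199, -0.0627, 0.0689]
tool_rot: [-2.221, -2.221, 0.0]
contact_force: [-0.1, 0.1, -1.0]
opening: 0.0456
grip_force: 31.1
t: 37.8
tool_pos: [0.6201, -0.0627, 0.0676]
tool_rot: [-2.221, -2.221, 0.0]
contact_force: [-0.5, -0.6, -1.9]
opening: 0.0451
grip_force: 31.1
```

```bash
python3 -m handwheel '[{"tx":0,"ty":0,"tz":1,"roll":0},{"tx":0,"ty":0,"tz":0,"roll":0},{"tx":0,"ty":0,"tz":0,"roll":0}]'
python3 -m handwheel '[{"tx":0,"ty":0,"tz":1,"roll":0},{"tx":0,"ty":0,"tz":0,"roll":0},{"tx":0,"ty":0,"tz":0,"roll":0}]'
```

```text
t: 38.05
tool_pos: [0.62, -0.0627, 0.0665]
tool_rot: [-2.221, -2.221, 0.0]
contact_force: [0.2, 0.4, -2.5]
opening: 0.0453
grip_force: 31.1
t: 38.3
tool_pos: [0.6203, -0.0628, 0.0663]
tool_rot: [2.221, 2.221, 0.0]
contact_force: [-2.2, 1.1, 4.9]
opening: 0.0454
grip_force: 31.4
```

Contact at 5 N. Release, rise, move clear.

```bash
python3 -m handwheel '[{"tx":0,"ty":0,"tz":0,"roll":0},{"tx":0,"ty":0,"tz":0,"roll":0},{"tx":0,"ty":0,"tz":0,"roll":0},{"tx":0,"ty":0,"tz":0,"roll":0},{"tx":0,"ty":0,"tz":0,"roll":0},{"tx":0,"ty":0,"tz":0,"roll":0},{"tx":0,"ty":0,"tz":-10,"roll":0},{"tx":0,"ty":0,"tz":-20,"roll":0},{"tx":0,"ty":0,"tz":-30,"roll":0},{"tx":0,"ty":0,"tz":-30,"roll":0},{"tx":0,"ty":0,"tz":-30,"roll":0},{"tx":0,"ty":0,"tz":-10,"roll":0}]' 80
python3 -m handwheel '[{"tx":0,"ty":-15,"tz":0,"roll":0},{"tx":-10,"ty":-25,"tz":0,"roll":0},{"tx":-15,"ty":-25,"tz":0,"roll":0},{"tx":-15,"ty":-25,"tz":0,"roll":0},{"tx":-15,"ty":-25,"tz":0,"roll":0},{"tx":-15,"ty":-25,"tz":0,"roll":0},{"tx":-15,"ty":-25,"tz":0,"roll":0},{"tx":-15,"ty":-15,"tz":0,"roll":0},{"tx":-10,"ty":-5,"tz":0,"roll":0},{"tx":0,"ty":0,"tz":0,"roll":0},{"tx":0,"ty":0,"tz":0,"roll":0},{"tx":0,"ty":0,"tz":0,"roll":0}]'
python3 - <<'E'
from h import *
for n in("top","scene"):
  im,P=grab(n); cv2.imwrite(f"pics/end_{n}.png",im[:,:,::-1])
  Q=P[(np.hypot(P[...,0]-.62,P[...,1]+.061)<.05)&(P[...,2]>.09)]
  print(len(Q),cv2.minEnclosingCircle(Q[:,:2].astype(np.float32)),Q.mean(0))
E
```

```text
t: 39.3
tool_pos: [0.6227, -0.0633, 0.2026]
tool_rot: [2.216, 2.216, 0.008]
contact_force: [1.0, -0.6, 0.4]
opening: 0.0799
grip_force: 0.0
t: 40.3
tool_pos: [0.4358, -0.1723, 0.1956]
tool_rot: [-2.221, -2.222, -0.001]
contact_force: [-0.9, 0.3, -0.2]
opening: 0.0796
grip_force: 0.0
315 ((0.6184122562408447, -0.0625905990600586), 0.023466812446713448) [ 0.61793293 -0.06168845  0.0978737 ]
288 ((0.6210787296295166, -0.06301172077655792), 0.023930128663778305) [ 0.62324571 -0.0614406   0.09804946]
```

View pics/end_scene.png

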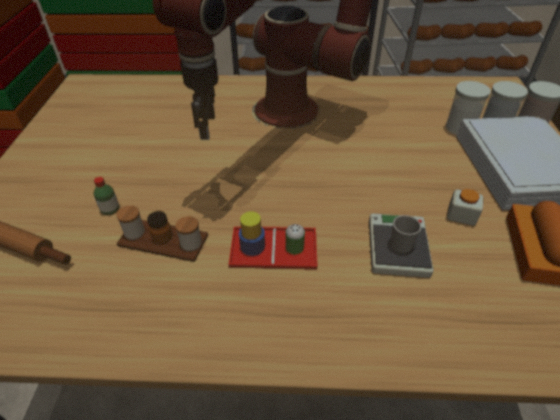

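View pics/end_top.png

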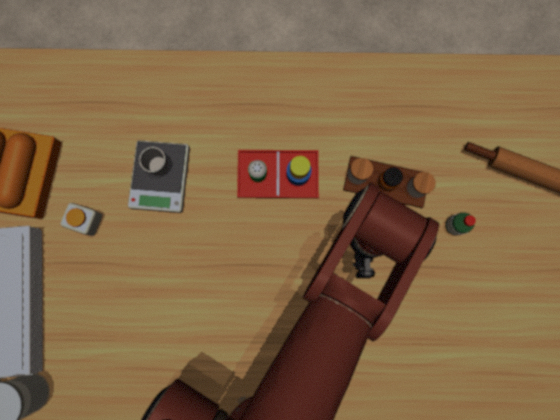

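Everything is in place in both final views. The can is centred on the tin at scene pixel (251,222), the shaker is at (295,240), the jar at (160,227) and the cup at (404,235). The oil bottle and timer have not moved.

```bash
python3 -c "
from station import ctrl; print(ctrl.finish_job())"
```

```text
the job is handed in; nothing more can be done
None
```

The job is handed in after about 40 s of robot time: cup, jar, shaker, tin and can were placed in that order, each lowered to contact, upright and within about 2 mm of where it belongs by the cameras, and the timer and oil bottle were not touched.

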